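# Set the stacked casting flasks over their wax patterns

## Task

The wax patterns are ready for casting: take the stack of steel casting flasks apart and stand each flask, flange down, over the wax on the rubber sprue base of its own size, the small flask on the yellow base, the medium on the red, the large on the blue and the largest on the black. Each flange must lie flat on the floor of its base, inside the rim. Lower the flasks gently, do not drop them, and do not bump the delicate wax.

Things in the scene. Friction and masses are not known exactly. Their poses are not given: they have to be found in the camera images.
- flask_small: small casting flask: perforated steel tube, open at both ends, flange round its foot. Tube 40 mm outside, bore 35 mm; flange 56 mm diameter, 4 mm thick; height 40 mm; about 0.12 kg. Starts on top of the stack. Grip across the outside of the tube at any yaw. Origin: centre of the flange's underside; z up along the tube.
- flask_medium: medium casting flask: perforated steel tube, open at both ends, flange round its foot. Tube 48 mm outside, bore 43 mm; flange 64 mm diameter, 4 mm thick; height 46 mm; about 0.16 kg. Starts second from the top. Grip across the outside of the tube at any yaw. Origin: centre of the flange's underside; z up along the tube.
- flask_large: large casting flask: perforated steel tube, open at both ends, flange round its foot. Tube 56 mm outside, bore 51 mm; flange 72 mm diameter, 4 mm thick; height 52 mm; about 0.21 kg. Starts third from the top. Grip across the outside of the tube at any yaw. Origin: centre of the flange's underside; z up along the tube.
- flask_largest: largest casting flask: perforated steel tube, open at both ends, flange round its foot. Tube 64 mm outside, bore 59 mm; flange 80 mm diameter, 4 mm thick; height 58 mm; about 0.26 kg. Starts at the bottom, standing on the bench. Grip across the outside of the tube at any yaw. Origin: centre of the flange's underside; z up along the tube.
- wax_small: wax pattern (one small upright ring, 17 mm wide, top 37 mm over the bench) on the ochre-yellow rubber sprue base, for the small flask. Base fixed, round, 80 mm outside; flat floor 8 mm over the bench; rim 4 mm thick, 72 mm inside, top 14 mm over the bench: 8 mm room round the flange. Rubber cone 8 mm high under the wax fits well inside the bore. Origin: axis of base, at bench level; z up.
- wax_medium: wax pattern (one larger upright ring, 23 mm wide, top 43 mm over the bench) on the dark-red rubber sprue base, for the medium flask. Base fixed, round, 88 mm outside; flat floor 8 mm over the bench; rim 4 mm thick, 80 mm inside, top 14 mm over the bench: 8 mm room round the flange. Rubber cone 8 mm high under the wax fits well inside the bore. Origin: axis of base, at bench level; z up.
- wax_large: wax pattern (two upright rings side by side on a forked sprue, 21 mm wide, top 46 mm over the bench) on the blue rubber sprue base, for the large flask. Base fixed, round, 96 mm outside; flat floor 8 mm over the bench; rim 4 mm thick, 88 mm inside, top 14 mm over the bench: 8 mm room round the flange. Rubber cone 8 mm high under the wax fits well inside the bore. Origin: axis of base, at bench level; z up.
- wax_largest: wax pattern (a little tree of five small rings round a stem, 36 mm across, top 51 mm over the bench) on the black rubber sprue base, for the largest flask. Base fixed, round, 104 mm outside; flat floor 8 mm over the bench; rim 4 mm thick, 96 mm inside, top 14 mm over the bench: 8 mm room round the flange. Rubber cone 8 mm high under the wax fits well inside the bore. Origin: axis of base, at bench level; z up.
Mind the look-alikes: they are no part of the job. What is shaped like the flask_large but green is not meant.

How it is judged (in metres and radians):
At the end, for the whole second after the job is handed in: Each of the four flasks stands upright (within 0.06 rad), released and at rest, on the base of its own size: its flange flat on the base's floor (underside 5.5 to 10.5 mm above the bench, floor at 8 mm) inside the rim, its axis within 9.5 mm of the base's axis (horizontal distance between flask_small and wax_small below 0.0095 m and z of flask_small in the frame of wax_small between 0.0055 and 0.0105 m and angle between each of flask_small, flask_medium, flask_large, flask_largest's own z axis and vertical below 0.06 rad and linear speed of each of flask_small, flask_medium, flask_large, flask_largest below 0.02 m/s and contact force between each of flask_small, flask_medium, flask_large, flask_largest and the fingers below 0.05 N and horizontal distance between flask_medium and wax_medium below 0.0095 m and z of flask_medium in the frame of wax_medium between 0.0055 and 0.0105 m and horizontal distance between flask_large and wax_large below 0.0095 m and z of flask_large in the frame of wax_large between 0.0055 and 0.0105 m and horizontal distance between flask_largest and wax_largest below 0.0095 m and z of flask_largest in the frame of wax_largest between 0.0055 and 0.0105 m); the robot touches nothing.
It fails at once if a flask bumps or presses on a wax pattern (more than 1.5 N) (contact force between any of flask_small, flask_medium, flask_large, flask_largest and wax_small above 1.5 N or contact force between any of flask_small, flask_medium, flask_large, flask_largest and wax_medium above 1.5 N or contact force between any of flask_small, flask_medium, flask_large, flask_largest and wax_large above 1.5 N or contact force between any of flask_small, flask_medium, flask_large, flask_largest and wax_largest above 1.5 N).
It fails at once if the gripper or arm bumps a wax pattern (more than 1.5 N) (contact force between any of the fingers, the arm and wax_small above 1.5 N or contact force between any of the fingers, the arm and wax_medium above 1.5 N or contact force between any of the fingers, the arm and wax_large above 1.5 N or contact force between any of the fingers, the arm and wax_largest above 1.5 N).
It fails at once if a flask is dropped or knocked over: it falls out of the gripper faster than 0.5 m/s (a free fall of more than about 12 mm) ((contact force between flask_small and the fingers below 0.05 N and linear speed of flask_small above 0.5 m/s) or (contact force between flask_medium and the fingers below 0.05 N and linear speed of flask_medium above 0.5 m/s) or (contact force between flask_large and the fingers below 0.05 N and linear speed of flask_large above 0.5 m/s) or (contact force between flask_largest and the fingers below 0.05 N and linear speed of flask_largest above 0.5 m/s)).
It also fails if it takes over 90 s, if anything falls off the work surface, if the arm or the gripper's body presses on something with over 40 N, if the wrist force passes 120 N, or if a joint passes its speed limit or range.

## Robot

A 6-joint arm with a two-finger parallel gripper is mounted at the origin on a cart in front of the work surface, level with it; the furniture and walls round the work are solid. World frame = base frame: x ahead of the robot, y to its left, z up, the work surface at z = 0. Lengths are in mm, angles in rad, forces in N, time in s.
With the tool pointing down it reaches from about 400 to 925 mm from the base axis. Payload 12.5 kg.
Tool frame: the origin (TCP) lies between the finger pads; the fingertips stand 19 mm ahead of it and the grasp point (between the pads) is the TCP (env.tips_ahead is the distance from the TCP to the fingertips, in mm); z points along the fingers, y is the line along which they close (so a half turn about z gives the same grasp; the last joint's range is limited). The gripper opens to 95 mm and grips with 3 to 60 N. Pads are 20 mm wide; open, the fingers measure 119 mm over their backs; the gripper's body (75 mm by 180 mm) begins 59 mm behind the grasp point.
Start: joints at [1.052, 0.491, 1.559, -0, 1.092, -0.106], TCP at [250.72, 572.524, 233.661] pointing down, gripper open.
Joint ranges: [-3.1, 3.1], [-0.84, 2.19], [0.05, 2.79], [-1.13, 4.28], [0.06, 2.93], [-2.69, 2.69]. Speed limits (rad/s): [2.22, 2.22, 2.79, 3.14, 3.14, 3.14].

## Interface

Orientations are given as [roll, pitch, yaw] about the fixed x, y, z axes, in that order (R = Rz(yaw) Ry(pitch) Rx(roll)).
In Python, from cell import env gives the robot as it stands.
- The arm moves only by the shell command python3 -m crank 'ROWS'. ROWS is JSON, a list of rows, each a list of 5 numbers: the shift along the tool's x, y, z in mm, then the turn about the tool's z in degrees, then the finger opening in mm, from 0 to 95.1. In form: [[dx, dy, dz, yaw, grip], ...]. A call has 1 to 10 rows; each row is the pose to reach, as a shift and turn from the pose commanded when the call began, along the tool's axes at that moment; what a row does not reach only later rows make up. A row lasts 1/12 s, in which the tool goes at most 41.7 mm and 7.16 degrees, less where a joint would pass 70% of its speed; a pose out of reach is approached as far as the arm can. A call with a gripper value outside its range is refused whole. The fingers move at their own pace and stop on an object; the grip force is fixed at half the most. Time passes only in rows, so rows that repeat a pose let the fingers close. It gives the time, the measured TCP pose, the force, the opening and the grip force at its end, in the units of the state.
- env.state(): the state, without advancing time (a new reading comes with each control period).
- env.read_camera(name): name is "side" or "top"; returns a dict with "img" (480x640x3 uint8, blue, green, red), "K" (3x3 intrinsics, pixels), "pose" (4x4, takes a point from camera to world coordinates). Camera axes: x right, y down, z forward; pixel columns grow to the right and rows downward; lengths in mm; the calibration is good to about 2 mm. A picture is of the moment at which its call begins. There is no depth.
- env.job_done(): hands the job in; it is judged then, once.
The state is a dict: "t": time; "joints": joint angles; "qvel": joint speeds; "tau": joint torques, N m; "eef_pos": TCP position; "tcp_rot": TCP orientation; "ft_force": force on the tool from outside, world axes, zero at the start; "moment": the same for the moment, N m; "opening": opening from 0.0 (shut) to 1.0 (fully open); "grip_force": force on a finger pad.
Only numpy, scipy, OpenCV 4.12 (cv2) and the standard library are available. Lean on these libraries where they do the work, as an engineer would, in place of code of your own. Each camera call takes 0.05 s, during which the arm holds its last target. There are 200 camera calls.

## Working session

There is one attempt and no reset: what is moved stays moved. The work goes in short steps, Python scripts to look and compute and a shell command to move; the robot and the scene stay as the last step left them, time stands still between calls to the robot, and variables do not carry over. Pictures are saved under pics/ and viewed, at most 14 in all, crops included, and the job is handed in when it is done.

```bash
mkdir -p pics; ls; python3 - <<'E'
from cell import env
import cv2
s=env.state();print(s['eef_pos'],s['tcp_rot'],s['opening'],s['t'])
for n in("top","side"):
    r=env.read_camera(n);cv2.imwrite(f"pics/{n}0.png",r["img"]);print(r["K"].tolist(),r["pose"].round(3).tolist())
E
```

```text
pics
[250.57999187 572.3198486  233.07565426] [-3.14052795e+00 -1.26545582e-04  2.72881018e+00] 0.99994149859342 0.0
[[523.4201420611907, 0.0, 322.55486556944237], [0.0, 523.4201420611907, 235.99739707563776], [0.0, 0.0, 1.0]] [[-0.021, -0.998, 0.061, 465.56], [-1.0, 0.021, 0.002, -24.477], [-0.004, -0.061, -0.998, 1074.211], [0.0, 0.0, 0.0, 1.0]]
[[455.9260563803571, 0.0, 321.12952311021473], [0.0, 455.9260563803571, 235.36311028003777], [0.0, 0.0, 1.0]] [[0.968, 0.202, -0.147, 653.096], [0.25, -0.787, 0.563, -528.611], [-0.002, -0.582, -0.813, 847.952], [0.0, 0.0, 0.0, 1.0]]
```

View pics/top0.png

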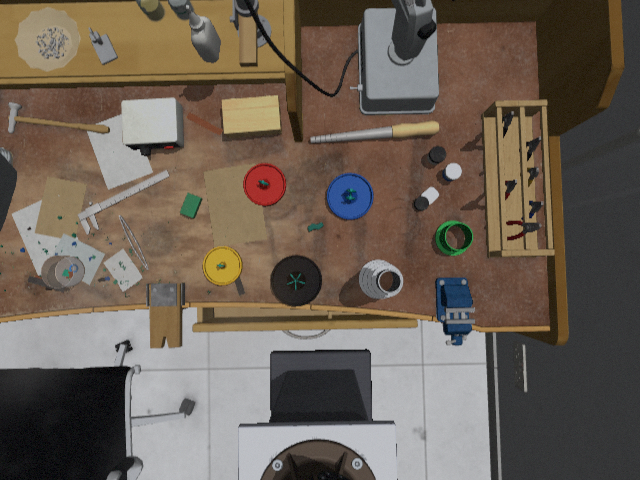

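View pics/side0.png

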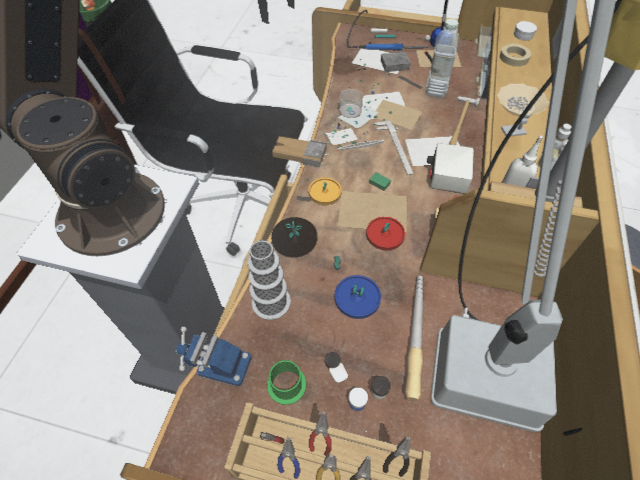

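Top view: yellow base at (222,266), red (265,185), blue (349,197) and black (296,281), with the steel stack at (381,280). The side view shows the stack at (265,280). There are two flask-shaped candidates: the steel stack at (381,280) and a green flask at (454,238). The steel one fits, because the green flask is excluded. I'll measure now and check a crop of the stack.

```bash
cat > h.py <<'E'
import cv2,numpy as np
from cell import env
def plane(r,uv,z):
    uv=np.atleast_2d(np.asarray(uv,float)); P=np.asarray(r["pose"]);
    d=np.c_[uv,np.ones(len(uv))]@np.linalg.inv(r["K"]).T@P[:3,:3].T; o=P[:3,3]
    return o+d*((z-o[2])/d[:,2])[:,None]
def proj(r,p):
    P=np.linalg.inv(r["pose"]); c=P[:3,:3]@np.asarray(p,float)+P[:3,3]; q=r["K"]@c; return q[:2]/q[2]
def circ(p):
    A=np.c_[2*p[:,:2],np.ones(len(p))]; s=np.linalg.lstsq(A,(p[:,:2]**2).sum(1),rcond=None)[0]
    return s[:2].round(1),round(float(np.sqrt(s[2]+s[:2]@s[:2])),1)
E
python3 - <<'E'
from h import *
R={n:env.read_camera(n) for n in("top","side")}
seeds={"top":dict(y=(222,266),r=(265,185),b=(349,197),k=(296,281)),"side":dict(y=(325,190),r=(385,233),b=(357,297),k=(295,237))}
rng=dict(y=[(15,120,90),(32,255,255)],r=[(0,170,90),(8,255,255)],b=[(105,130,60),(125,255,255)],k=[(0,0,0),(180,110,62)])
for n,r in R.items():
    h=cv2.cvtColor(r["img"],cv2.COLOR_BGR2HSV)
    for k,s in seeds[n].items():
        m=cv2.inRange(h,*map(np.array,rng[k]))
        w=np.zeros_like(m);cv2.circle(w,s,36,255,-1);m&=w
        m=cv2.morphologyEx(m,cv2.MORPH_OPEN,np.ones((3,3)))
        c=max(cv2.findContours(m,0,1)[0],key=cv2.contourArea);c=cv2.convexHull(c)[:,0]
        p=plane(r,c+0.0,14)
        (x,y),rad=cv2.minEnclosingCircle(p[:,:2].astype(np.float32))
        print(n,k,circ(p),(round(x,1),round(y,1),round(rad,1)),len(c))
a=cv2.resize(R["top"]["img"][235:325,335:425],None,fx=4.4,fy=4.4,interpolation=2)
b=cv2.resize(R["side"]["img"][230:330,225:325],(396,396),interpolation=2)
cv2.imwrite("pics/stack.png",np.hstack([a,b]))
E
```

```text
top y (array([475. , 182.9]), 40.5) (475.0, 182.9, 41.1) 25
top r (array([638.2,  95.3]), 42.5) (638.8, 94.9, 43.4) 22
top b (array([610.9, -78.6]), 47.2) (610.9, -78.8, 47.6) 28
top k (array([441.6,  33.6]), 51.2) (441.8, 33.5, 51.8) 31
side y (array([476.8, 181.4]), 41.5) (476.9, 180.9, 43.7) 17Traceback (most recent call last):
  File "<stdin>", line 11, in <module>
ValueError: max() iterable argument is empty
```

```bash
python3 - <<'E'
from h import *
R={n:env.read_camera(n) for n in("top","side")}
seeds=dict(r=(385,233),b=(357,297),k=(295,237))
rng=dict(r=[(0,130,60),(180,255,255)],b=[(100,120,50),(128,255,255)],k=[(0,0,0),(180,110,62)])
r=R["side"];h=cv2.cvtColor(r["img"],cv2.COLOR_BGR2HSV)
for k,s in seeds.items():
    m=cv2.inRange(h,*map(np.array,rng[k]))
    if k=='r': m&=cv2.inRange(h[...,0],0,6)|cv2.inRange(h[...,0],172,180)
    w=np.zeros_like(m);cv2.circle(w,s,36,255,-1);m&=w
    c=max(cv2.findContours(m,0,1)[0],key=cv2.contourArea,default=None)
    if c is None: print(k,'none');continue
    p=plane(r,cv2.convexHull(c)[:,0],14);print(k,circ(p))
    
a=cv2.resize(R["top"]["img"][235:325,335:425],(396,396),interpolation=2)
b=cv2.resize(R["side"]["img"][230:330,225:325],(396,396),interpolation=2)
cv2.imwrite("pics/stack.png",np.hstack([a,b]))
for n in R: # line at expected ring heights
    print(n,[proj(R[n],(452,-130,z)).round(0) for z in(0,58,110,156,196)])
E
```

```text
r (array([640.7,  93.5]), 44.3)
b (array([612.4, -78.3]), 46.9)
k (array([443.7,  31.6]), 51.8)
top [array([376., 273.]), array([379., 274.]), array([382., 274.]), array([385., 274.]), array([388., 275.])]
side [array([276., 303.]), array([274., 289.]), array([271., 275.]), array([269., 262.]), array([267., 250.])]
```

View pics/stack.png

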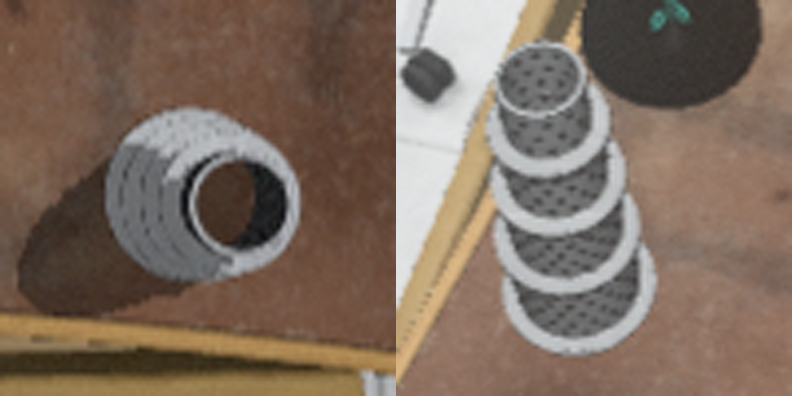

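The crop shows the steel stack. The small flask's top ring is at about (389,280) in the top view and (261,249) in the side view. I'll triangulate it and check whether the stack is vertical.

```bash
python3 - <<'E'
from h import *
T=env.read_camera("top");S=env.read_camera("side")
print(plane(T,(389,280),196),plane(S,(261.3,249.6),196))
P=lambda r:r["K"]@np.linalg.inv(r["pose"])[:3]
X=cv2.triangulatePoints(P(T),P(S),np.array([[389.],[280.]]),np.array([[261.3],[249.6]]));print((X[:3]/X[3]).ravel())
# flange extreme pixels (side crop) left/right for each flask, ext from predicted circle at center c
c=plane(T,(389,280),196)[0]; d=plane(S,(261.3,249.6),196)[0]; m=(c+d)/2
t=np.linspace(0,6.283,90)
for n,r,o,s,x0 in(("top",T,(335,235),4.4,0),("side",S,(225,230),3.96,396)):
  for R_,z in((20,196),(28,160),(32,114),(36,62),(40,4)):
    q=np.array([proj(r,(m[0]+R_*np.cos(a),m[1]+R_*np.sin(a),z)) for a in t]);q=(q+.5-o)*s+(x0,0)
    print(n,z,"x",q[:,0].min().round(),q[:,0].max().round(),"y",q[:,1].min().round(),q[:,1].max().round())
E
```

```text
[[ 442.94748025 -131.8774774   196.        ]] [[ 443.03761345 -131.59967389  196.        ]]
[ 443.03027391 -131.81172178  196.29070111]
top 196 x 187.0 292.0 y 147.0 253.0
top 160 x 157.0 299.0 y 127.0 269.0
top 114 x 138.0 292.0 y 118.0 273.0
top 62 x 120.0 284.0 y 111.0 276.0
top 4 x 102.0 275.0 y 104.0 277.0
side 196 x 495.0 588.0 y 42.0 119.0
side 160 x 488.0 612.0 y 73.0 178.0
side 114 x 492.0 628.0 y 119.0 237.0
side 62 x 498.0 644.0 y 168.0 296.0
side 4 x 505.0 658.0 y 218.0 356.0
```

```bash
cat > go.py <<'E'
import sys,numpy as np
from scipy.spatial.transform import Rotation as Ro
from cell import env
s=env.state();R=Ro.from_euler('xyz',s['tcp_rot']).as_matrix()
print('t',round(s['t'],2),'tcp',np.round(s['eef_pos'],1),'rot',np.round(s['tcp_rot'],3),'F',np.round(s['ft_force'],1),'open',round(s['opening']*95.1,1),'grip',round(s['grip_force'],1))
for a in sys.argv[1:]:
    d=np.array(eval(a))-s['eef_pos'];print(a,'-> tool delta',(R.T@d).round(1),'dist',np.linalg.norm(d).round(0))
E
python3 go.py 443,-131.8,260 443,-131.8,184
```

```text
t 0.4 tcp [250.7 572.5 233.5] rot [-3.141  0.     2.729] F [-0.4  0.8 -0.4] open 95.4 grip 0.0
443,-131.8,260 -> tool delta [-458.7 -568.   -26.4] dist 731.0
443,-131.8,184 -> tool delta [-458.7 -568.    49.6] dist 732.0
```

```bash
python3 -m crank '[[-230,-284,-26,0,95],[-230,-284,-26,0,95],[-230,-284,-26,0,95],[-230,-284,-26,0,95],[-230,-284,-26,0,95],[-230,-284,-26,0,95],[-230,-284,-26,0,95],[-230,-284,-26,0,95],[-230,-284,-26,0,95],[-230,-284,-26,0,95]]'; python3 go.py 443,-131.8,260
```

```text
t: 1.23
eef_pos: [348.5, 216.2, 260.3]
tcp_rot: [3.141, 0.001, 2.725]
ft_force: [-1.0, 1.0, 0.9]
opening: 0.998
grip_force: 0.0
t 1.23 tcp [348.5 216.2 260.3] rot [3.141e+00 1.000e-03 2.725e+00] F [-1.   1.   0.9] open 94.9 grip 0.0
443,-131.8,260 -> tool delta [-227.3 -280.     0.5] dist 361.0
```

```bash
python3 -m crank '[[-227,-280,0,0,95],[-227,-280,0,0,95],[-227,-280,0,0,95],[-227,-280,0,0,95],[-227,-280,0,0,95],[-227,-280,0,0,95],[-227,-280,0,0,95],[-227,-280,0,0,95],[-227,-280,0,0,95],[-227,-280,0,0,95]]'; python3 go.py 443,-131.8,184
```

```text
t: 2.07
eef_pos: [444.5, -131.3, 259.4]
tcp_rot: [-3.141, 0.001, 2.725]
ft_force: [-0.9, 0.7, -0.3]
opening: 0.998
grip_force: 0.0
t 2.07 tcp [ 444.5 -131.3  259.4] rot [-3.141e+00  1.000e-03  2.725e+00] F [-0.9  0.7 -0.3] open 95.0 grip 0.0
443,-131.8,184 -> tool delta [ 1.3 -1.  75.4] dist 75.0
```

```bash
python3 -m crank '[[1,-1,35,0,95],[1,-1,60,0,95],[1,-1,74,0,95],[1,-1,74,0,95],[1,-1,74,0,95]]'; python3 go.py 443,-131.8,185
```

```text
t: 2.48
eef_pos: [441.8, -127.3, 185.6]
tcp_rot: [3.141, -0.001, 2.729]
ft_force: [0.7, -0.5, -0.2]
opening: 1.0
grip_force: 0.0
t 2.48 tcp [ 441.8 -127.3  185.6] rot [ 3.141e+00 -1.000e-03  2.729e+00] F [ 0.7 -0.5 -0.2] open 95.1 grip 0.0
443,-131.8,185 -> tool delta [-2.9 -3.6  0.6] dist 5.0
```

```bash
python3 -m crank '[[-3,-3.6,0,0,95],[-3,-3.6,0,0,95],[-3,-3.6,0,0,95],[-3,-3.6,0,0,95]]'; python3 go.py 443,-131.8,185
```

```text
t: 2.82
eef_pos: [443.3, -132.5, 186.3]
tcp_rot: [3.142, 0.001, 2.729]
ft_force: [0.8, 0.2, -0.7]
opening: 1.004
grip_force: 0.0
t 2.82 tcp [ 443.3 -132.5  186.3] rot [3.142e+00 1.000e-03 2.729e+00] F [ 0.8  0.2 -0.7] open 95.5 grip 0.0
443,-131.8,185 -> tool delta [0.5 0.6 1.3] dist 2.0
```

```bash
python3 -m crank '[[0.5,0.6,0.8,0,50],[0.5,0.6,0.8,0,38],[0.5,0.6,0.8,0,30],[0.5,0.6,0.8,0,30],[0.5,0.6,0.8,0,30],[0.5,0.6,0.8,0,30],[0.5,0.6,0.8,0,30],[0.5,0.6,0.8,0,30]]'; python3 go.py
```

```text
t: 3.48
eef_pos: [442.8, -131.7, 184.8]
tcp_rot: [3.141, -0.0, 2.729]
ft_force: [-0.3, -0.5, 0.4]
opening: 0.493
grip_force: 0.0
t 3.48 tcp [ 442.8 -131.7  184.8] rot [ 3.141 -0.     2.729] F [-0.3 -0.5  0.4] open 46.9 grip 0.0
```

```bash
python3 -m crank '[[0,0,0,0,30],[0,0,0,0,30],[0,0,0,0,30],[0,0,0,0,30]]'; python3 go.py 443,-131.8,260
```

```text
t: 3.82
eef_pos: [442.8, -131.7, 184.8]
tcp_rot: [3.142, 0.0, 2.729]
ft_force: [0.2, -0.4, 0.1]
opening: 0.423
grip_force: 30.0
t 3.82 tcp [ 442.8 -131.7  184.8] rot [3.142 0.    2.729] F [ 0.2 -0.4  0.1] open 40.2 grip 30.0
443,-131.8,260 -> tool delta [ -0.2   0.  -75.2] dist 75.0
```

```bash
python3 -m crank '[[0,0,-10,0,30],[0,0,-30,0,30],[0,0,-30,0,30],[0,0,-30,0,30]]'; python3 go.py 475.9,182.1,150
```

```text
t: 4.15
eef_pos: [443.0, -131.8, 215.1]
tcp_rot: [3.141, 0.002, 2.729]
ft_force: [-1.3, -0.6, -1.6]
opening: 0.419
grip_force: 30.0
t 4.15 tcp [ 443.  -131.8  215.1] rot [3.141e+00 2.000e-03 2.729e+00] F [-1.3 -0.6 -1.6] open 39.8 grip 30.0
475.9,182.1,150 -> tool delta [ 95.9 300.7  65. ] dist 322.0
```

```bash
python3 -m crank '[[6,20,0,0,30],[17,55,0,0,30],[29,92,0,0,30],[41,130,0,0,30],[54,168,0,0,30],[66,206,10,0,30],[78,244,30,0,30],[88,275,50,0,30],[94,293,62,0,30],[96,301,65,0,30]]'
python3 -m crank '[[0,0,0,0,30],[0,0,0,0,30],[0,0,0,0,30],[0,0,0,0,30]]';python3 go.py 475.9,182.1,85 475.9,182.1,36.8
```

```text
t: 4.98
eef_pos: [474.3, 184.7, 146.8]
tcp_rot: [-3.139, -0.003, 2.731]
ft_force: [-0.1, -0.5, -0.7]
opening: 0.419
grip_force: 30.0
t: 5.32
eef_pos: [476.0, 181.4, 150.5]
tcp_rot: [3.141, 0.001, 2.727]
ft_force: [-0.3, -0.3, -1.6]
opening: 0.42
grip_force: 30.0
t 5.32 tcp [476.  181.4 150.5] rot [3.141e+00 1.000e-03 2.727e+00] F [-0.3 -0.3 -1.6] open 39.9 grip 30.0
475.9,182.1,85 -> tool delta [ 0.4  0.6 65.5] dist 66.0
475.9,182.1,36.8 -> tool delta [  0.4   0.5 113.7] dist 114.0
```

```bash
python3 -m crank '[[0.3,0.5,25,0,30],[0.3,0.5,50,0,30],[0.3,0.5,65,0,30],[0.3,0.5,78,0,30],[0.3,0.5,88,0,30],[0.3,0.5,98,0,30],[0.3,0.5,104,0,30],[0.3,0.5,108,0,30],[0.3,0.5,108,0,30],[0.3,0.5,108,0,30]]';python3 go.py 475.9,182.1,36.8
```

```text
t: 6.15
eef_pos: [475.8, 183.1, 42.1]
tcp_rot: [3.141, 0.0, 2.729]
ft_force: [-0.9, 0.4, -0.8]
opening: 0.418
grip_force: 30.0
t 6.15 tcp [475.8 183.1  42.1] rot [3.141 0.    2.729] F [-0.9  0.4 -0.8] open 39.7 grip 30.0
475.9,182.1,36.8 -> tool delta [-0.5 -0.9  5.3] dist 5.0
```

```bash
python3 -m crank '[[0,-0.8,2,0,30],[0,-0.8,3.5,0,30],[0,-0.8,4.5,0,30],[0,-0.8,5,0,30],[0,-0.8,5,0,30],[0,-0.8,5,0,30]]';python3 go.py 475.9,182.1,36.8
```

```text
t: 6.65
eef_pos: [475.3, 182.4, 36.9]
tcp_rot: [3.141, 0.0, 2.729]
ft_force: [-0.1, -0.7, -1.8]
opening: 0.419
grip_force: 30.0
t 6.65 tcp [475.3 182.4  36.9] rot [3.141 0.    2.729] F [-0.1 -0.7 -1.8] open 39.8 grip 30.0
475.9,182.1,36.8 -> tool delta [-0.7 -0.1  0.1] dist 1.0
```

```bash
python3 -m crank '[[0,0,0.5,0,30],[0,0,0.5,0,30]]'; python3 -m crank '[[0,0,0.5,0,30],[0,0,0.5,0,30],[0,0,0.5,0,30]]'; python3 go.py
```

```text
t: 6.82
eef_pos: [475.3, 182.4, 36.8]
tcp_rot: [3.141, 0.0, 2.729]
ft_force: [-1.9, -0.7, 6.4]
opening: 0.418
grip_force: 30.0
t: 7.07
eef_pos: [475.3, 182.4, 36.8]
tcp_rot: [3.141, 0.001, 2.729]
ft_force: [-2.4, -0.7, 13.9]
opening: 0.42
grip_force: 30.0
t 7.07 tcp [475.3 182.4  36.8] rot [3.141e+00 1.000e-03 2.729e+00] F [-2.4 -0.7 13.9] open 39.9 grip 30.0
```

```bash
python3 -m crank '[[0,0,-0.5,0,60],[0,0,-0.7,0,60],[0,0,-0.7,0,60],[0,0,-0.7,0,60],[0,0,-0.7,0,60],[0,0,-15,0,60],[0,0,-45,0,95],[0,0,-85,0,95],[0,0,-125,0,95],[0,0,-160,0,95]]'; python3 go.py 443,-131.8,200
```

```text
t: 7.9
eef_pos: [475.1, 182.3, 198.1]
tcp_rot: [3.141, 0.0, 2.729]
ft_force: [0.5, 0.7, 0.1]
opening: 0.855
grip_force: 0.0
t 7.9 tcp [475.1 182.3 198.1] rot [3.141 0.    2.729] F [0.5 0.7 0.1] open 81.3 grip 0.0
443,-131.8,200 -> tool delta [ -96.6 -300.6   -2. ] dist 316.0
```

Now I'll travel back to the stack and check the placement and the stack with pictures.

```bash
python3 -m crank '[[-8,-25,0,0,95],[-20,-60,0,0,95],[-32,-99,0,0,95],[-44,-138,0,0,95],[-57,-177,0,0,95],[-69,-216,0,0,95],[-81,-254,0,0,95],[-91,-284,0,0,95],[-97,-301,0,0,95],[-97,-301,0,0,95]]'; python3 -m crank '[[0,0,0,0,95],[0,0,0,0,95],[0,0,0,0,95]]'; python3 - <<'E'
from h import *
T=env.read_camera("top")["img"];S=env.read_camera("side")["img"]
f=lambda i,x,y,w=100:cv2.resize(i[y:y+w,x:x+w],(390,390),interpolation=2)
cv2.imwrite("pics/c1.png",np.hstack([f(S,275,140),f(S,220,225)]))
E
python3 go.py 443,-131.8,140
```

```text
t: 8.73
eef_pos: [443.2, -135.2, 195.7]
tcp_rot: [-3.141, 0.0, 2.725]
ft_force: [1.1, -0.1, 0.4]
opening: 0.997
grip_force: 0.0
t: 8.98
eef_pos: [443.4, -131.2, 195.8]
tcp_rot: [3.141, -0.0, 2.73]
ft_force: [0.2, 1.0, 0.3]
opening: 0.998
grip_force: 0.0
t 9.08 tcp [ 443.5 -131.3  195.8] rot [ 3.141 -0.     2.73 ] F [-0.7  1.   0.4] open 95.0 grip 0.0
443,-131.8,140 -> tool delta [ 0.2 -0.7 55.8] dist 56.0
```

View pics/c1.png

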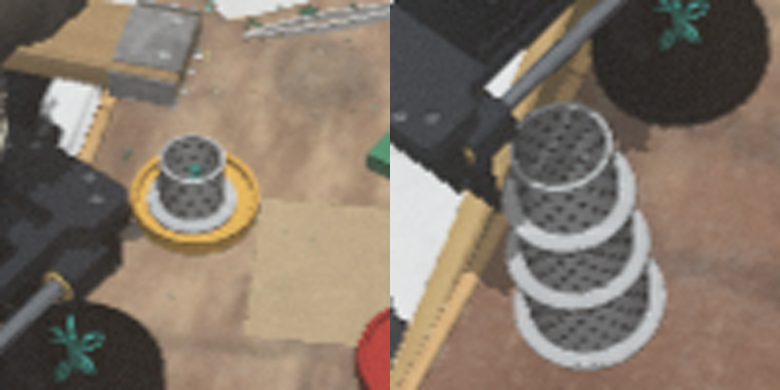

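The small flask stands inside the yellow rim (crop centre ≈(193,195)), and the rest of the stack is undisturbed. Next is the medium flask.

```bash
python3 -m crank '[[0.3,-0.6,20,0,95],[0.3,-0.6,42,0,95],[0.3,-0.6,54,0,95],[0.3,-0.6,56,0,95],[0.3,-0.6,56,0,70],[0.3,-0.6,56,0,60],[0.3,-0.6,56,0,56],[0.3,-0.6,56,0,56],[0.3,-0.6,56,0,56],[0.3,-0.6,56,0,56]]';python3 go.py 443,-131.8,140; python3 -m crank '[[0,0,0,0,38],[0,0,0,0,38],[0,0,0,0,38],[0,0,0,0,38]]'; python3 go.py 443,-131.8,140
```

```text
t: 9.92
eef_pos: [443.0, -132.7, 140.2]
tcp_rot: [3.142, 0.001, 2.729]
ft_force: [-0.1, 0.0, 0.8]
opening: 0.636
grip_force: 0.0
t 9.92 tcp [ 443.  -132.7  140.2] rot [3.142e+00 1.000e-03 2.729e+00] F [-0.1  0.   0.8] open 60.5 grip 0.0
443,-131.8,140 -> tool delta [0.4 0.9 0.2] dist 1.0
t: 10.25
eef_pos: [442.9, -132.7, 139.9]
tcp_rot: [3.142, 0.0, 2.729]
ft_force: [-0.4, -0.2, 1.7]
opening: 0.496
grip_force: 30.0
t 10.25 tcp [ 442.9 -132.7  139.9] rot [3.142 0.    2.729] F [-0.4 -0.2  1.7] open 47.2 grip 30.0
443,-131.8,140 -> tool delta [ 0.3  0.9 -0.1] dist 1.0
```

```bash
python3 -m crank '[[0,0,0,0,38],[0,0,-10,0,38],[0,0,-30,0,38],[0,0,-30,0,38],[0,0,-30,0,38]]'; python3 go.py 639.5,94.3,120
```

```text
t: 10.67
eef_pos: [443.0, -132.7, 170.0]
tcp_rot: [3.142, 0.001, 2.729]
ft_force: [-0.2, -1.0, -2.9]
opening: 0.492
grip_force: 30.0
t 10.67 tcp [ 443.  -132.7  170. ] rot [3.142e+00 1.000e-03 2.729e+00] F [-0.2 -1.  -2.9] open 46.8 grip 30.0
639.5,94.3,120 -> tool delta [-88.9 286.8  50.2] dist 304.0
```

```bash
python3 -m crank '[[-6,20,0,0,38],[-17,55,0,0,38],[-28,91,0,0,38],[-40,128,0,0,38],[-51,165,0,0,38],[-62,201,0,0,38],[-72,234,10,0,38],[-82,264,30,0,38],[-87,282,46,0,38],[-89,287,50,0,38]]'
python3 -m crank '[[0,0,0,0,38],[0,0,0,0,38],[0,0,0,0,38],[0,0,0,0,38]]';python3 go.py 639.5,94.3,43
```

```text
t: 11.5
eef_pos: [639.3, 96.9, 115.4]
tcp_rot: [-3.14, -0.004, 2.731]
ft_force: [-0.9, 0.0, -3.1]
opening: 0.49
grip_force: 30.0
t: 11.83
eef_pos: [639.3, 93.5, 120.8]
tcp_rot: [3.141, 0.001, 2.728]
ft_force: [-0.5, 0.7, -1.6]
opening: 0.492
grip_force: 30.0
t 11.83 tcp [639.3  93.5 120.8] rot [3.141e+00 1.000e-03 2.728e+00] F [-0.5  0.7 -1.6] open 46.8 grip 30.0
639.5,94.3,43 -> tool delta [ 0.3  0.8 77.8] dist 78.0
```

```bash
python3 - <<'E'
from h import *
T=env.read_camera("top");S=env.read_camera("side")
f=lambda i,x,y,w=100:cv2.resize(i[y:y+w,x:x+w],(390,390),interpolation=2)
cv2.imwrite("pics/c2.png",np.hstack([f(S["img"],320,150),f(S["img"],220,225)]))
t=np.linspace(0,6.283,90)
for R_,z in((24,137),(32,91)):
    q=np.array([proj(S,(639.4+R_*np.cos(a),94+R_*np.sin(a),z)) for a in t]);q=(q+.5-(320,150))*3.9
    print(q.min(0).round(),q.max(0).round())
E
```

```text
[235. 149.] [327. 219.]
[211. 194.] [329. 286.]
```

View pics/c2.png

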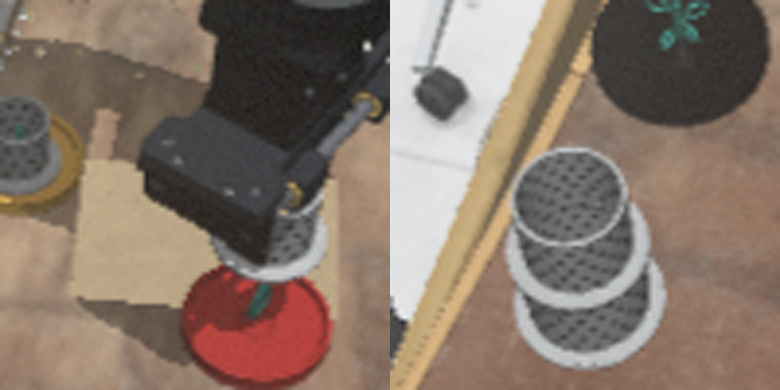

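The medium flask hangs level. Its flange spans x 211–327 in the crop, against a predicted 211–329, so it is centred over the red base.

```bash
python3 -m crank '[[0.3,0.3,12,0,38],[0.3,0.3,28,0,38],[0.3,0.3,42,0,38],[0.3,0.3,54,0,38],[0.3,0.3,64,0,38],[0.3,0.3,72,0,38],[0.3,0.3,76,0,38],[0.3,0.3,78,0,38],[0.3,0.3,78,0,38],[0.3,0.3,78,0,38]]';python3 go.py 639.5,94.3,37.9
```

```text
t: 12.77
eef_pos: [639.6, 94.9, 42.3]
tcp_rot: [3.141, 0.001, 2.729]
ft_force: [0.6, 0.2, -1.3]
opening: 0.492
grip_force: 30.0
t 12.77 tcp [639.6  94.9  42.3] rot [3.141e+00 1.000e-03 2.729e+00] F [ 0.6  0.2 -1.3] open 46.8 grip 30.0
639.5,94.3,37.9 -> tool delta [-0.1 -0.6  4.4] dist 4.0
```

```bash
python3 -m crank '[[0,-0.5,1.5,0,38],[0,-0.5,3,0,38],[0,-0.5,4,0,38],[0,-0.5,4,0,38],[0,-0.5,4,0,38]]';python3 -m crank '[[0,0,0.5,0,38],[0,0,0.5,0,38]]';python3 -m crank '[[0,0,0.5,0,38],[0,0,0.5,0,38]]'
```

```text
t: 13.18
eef_pos: [639.3, 94.5, 38.0]
tcp_rot: [3.141, 0.0, 2.729]
ft_force: [-0.6, -0.1, 0.2]
opening: 0.488
grip_force: 30.0
t: 13.35
eef_pos: [639.3, 94.4, 38.0]
tcp_rot: [3.141, 0.0, 2.729]
ft_force: [-1.8, -0.2, 6.6]
opening: 0.491
grip_force: 30.0
t: 13.52
eef_pos: [639.3, 94.5, 37.9]
tcp_rot: [3.141, 0.001, 2.729]
ft_force: [-3.7, -0.2, 9.5]
opening: 0.495
grip_force: 30.0
```

```bash
python3 -m crank '[[0,0,-0.5,0,68],[0,0,-0.7,0,68],[0,0,-0.7,0,68],[0,0,-0.7,0,68],[0,0,-0.7,0,68],[0,0,-15,0,68],[0,0,-40,0,95],[0,0,-70,0,95],[0,0,-100,0,95],[0,0,-120,0,95]]'; python3 go.py 443,-131.8,155
```

```text
t: 14.35
eef_pos: [639.7, 94.5, 159.5]
tcp_rot: [3.14, 0.002, 2.729]
ft_force: [0.5, 0.1, -0.5]
opening: 0.941
grip_force: 0.0
t 14.35 tcp [639.7  94.5 159.5] rot [3.140e+00 2.000e-03 2.729e+00] F [ 0.5  0.1 -0.5] open 89.5 grip 0.0
443,-131.8,155 -> tool delta [  89.4 -286.2    4. ] dist 300.0
```

```bash
python3 -m crank '[[8,-25,0,0,95],[19,-60,0,0,95],[30,-97,0,0,95],[42,-134,0,0,95],[53,-170,0,0,95],[65,-207,0,0,95],[75,-240,4,0,95],[84,-268,4,0,95],[89,-286,4,0,95],[89,-286,4,0,95]]'; python3 -m crank '[[0,0,0,0,95],[0,0,0,0,95],[0,0,0,0,95]]'; python3 - <<'E'
from h import *
T=env.read_camera("top")["img"];S=env.read_camera("side")["img"]
f=lambda i,x,y,w=100:cv2.resize(i[y:y+w,x:x+w],(390,390),interpolation=2)
cv2.imwrite("pics/c3.png",np.hstack([f(S,330,180),f(S,220,225)]))
E
python3 go.py 443,-131.8,90
```

```text
t: 15.18
eef_pos: [441.1, -133.7, 152.9]
tcp_rot: [-3.141, -0.001, 2.726]
ft_force: [-0.5, -0.3, -0.2]
opening: 0.999
grip_force: 0.0
t: 15.43
eef_pos: [443.5, -131.3, 152.8]
tcp_rot: [3.141, 0.0, 2.73]
ft_force: [-0.4, 1.3, -0.5]
opening: 1.001
grip_force: 0.0
t 15.53 tcp [ 443.4 -131.2  152.8] rot [3.141 0.    2.73 ] F [0.4 0.1 0.2] open 95.1 grip 0.0
443,-131.8,90 -> tool delta [ 0.1 -0.7 62.8] dist 63.0
```

View pics/c3.png

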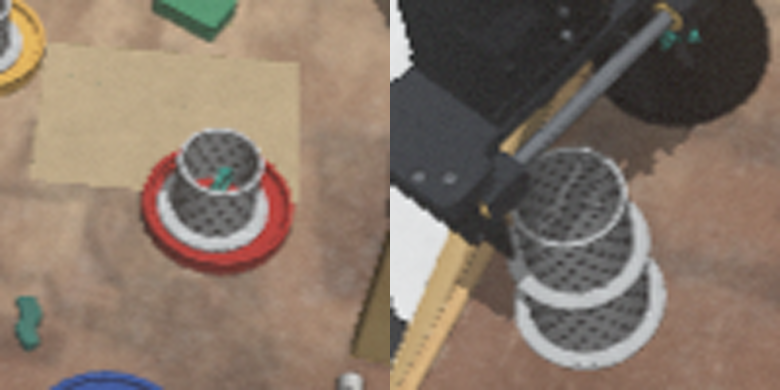

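The medium flask sits inside the red rim (flange centre ≈(213,200) against rim centre (217,207) in the crop). Next is the large flask.

```bash
python3 -m crank '[[0.1,-0.2,20,0,95],[0.1,-0.2,42,0,95],[0.1,-0.2,58,0,95],[0.1,-0.2,62.5,0,90],[0.1,-0.2,62.5,0,80],[0.1,-0.2,62.5,0,70],[0.1,-0.2,62.5,0,66],[0.1,-0.2,62.5,0,66],[0.1,-0.2,62.5,0,66]]';python3 go.py 443,-131.8,90; python3 -m crank '[[0,0,0,0,45],[0,0,0,0,45],[0,0,0,0,45],[0,0,0,0,45],[0,0,0,0,45]]'; python3 go.py 443,-131.8,90
```

```text
t: 16.28
eef_pos: [443.0, -132.0, 91.0]
tcp_rot: [3.142, 0.001, 2.729]
ft_force: [-0.3, -1.1, -0.8]
opening: 0.707
grip_force: 0.0
t 16.28 tcp [ 443. -132.   91.] rot [3.142e+00 1.000e-03 2.729e+00] F [-0.3 -1.1 -0.8] open 67.2 grip 0.0
443,-131.8,90 -> tool delta [0.1 0.2 1. ] dist 1.0
t: 16.7
eef_pos: [442.8, -132.0, 90.6]
tcp_rot: [3.142, 0.0, 2.729]
ft_force: [-0.7, 0.1, 6.4]
opening: 0.571
grip_force: 30.0
t 16.7 tcp [ 442.8 -132.    90.6] rot [3.142 0.    2.729] F [-0.7  0.1  6.4] open 54.3 grip 30.0
443,-131.8,90 -> tool delta [-0.1  0.3  0.6] dist 1.0
```

```bash
python3 -m crank '[[0,0,-5,0,45],[0,0,-20,0,45],[0,0,-35,0,45],[0,0,-35,0,45],[0,0,-35,0,45]]'; python3 go.py 611.7,-78.5,115
```

```text
t: 17.12
eef_pos: [442.8, -132.0, 125.6]
tcp_rot: [3.142, 0.001, 2.729]
ft_force: [-0.5, -0.3, -1.9]
opening: 0.572
grip_force: 30.0
t 17.12 tcp [ 442.8 -132.   125.6] rot [3.142e+00 1.000e-03 2.729e+00] F [-0.5 -0.3 -1.9] open 54.4 grip 30.0
611.7,-78.5,115 -> tool delta [-133.2  116.7   10.8] dist 177.0
```

```bash
python3 -m crank '[[-12,10,0,0,45],[-34,30,0,0,45],[-60,53,0,0,45],[-86,75,0,0,45],[-110,96,0,0,45],[-126,110,8,0,45],[-133,117,11,0,45],[-133,117,11,0,45],[-133,117,11,0,45],[-133,117,11,0,45]]';python3 go.py 611.7,-78.5,46; python3 - <<'E'
from h import *
S=env.read_camera("side")
f=lambda i,x,y,w=120:cv2.resize(i[y:y+w,x:x+w],(480,480),interpolation=2)
cv2.imwrite("pics/c4.png",f(S["img"],300,220))
E
```

```text
t: 17.95
eef_pos: [610.2, -78.5, 114.0]
tcp_rot: [-3.141, -0.001, 2.728]
ft_force: [-0.1, 0.9, -1.5]
opening: 0.575
grip_force: 30.0
t 17.95 tcp [610.2 -78.5 114. ] rot [-3.141e+00 -1.000e-03  2.728e+00] F [-0.1  0.9 -1.5] open 54.7 grip 30.0
611.7,-78.5,46 -> tool delta [-1.5  0.6 68. ] dist 68.0
```

View pics/c4.png

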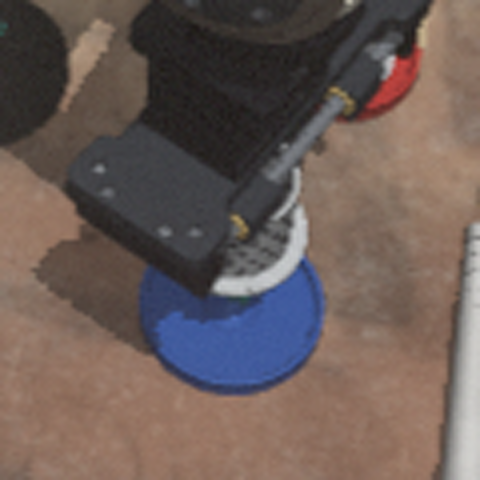

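The large flask hangs level over the blue base. I'll lower it.

```bash
python3 -m crank '[[-0.5,0,10,0,45],[-0.5,0,24,0,45],[-0.5,0,36,0,45],[-0.5,0,47,0,45],[-0.5,0,56,0,45],[-0.5,0,63,0,45],[-0.5,0,66,0,45],[-0.5,0,68,0,45],[-0.5,0,68,0,45],[-0.5,0,68,0,45]]';python3 go.py 611.7,-78.5,40.6
```

```text
t: 18.83
eef_pos: [612.2, -78.4, 46.6]
tcp_rot: [3.141, 0.001, 2.729]
ft_force: [-1.0, -0.3, -1.2]
opening: 0.571
grip_force: 30.0
t 18.83 tcp [612.2 -78.4  46.6] rot [3.141e+00 1.000e-03 2.729e+00] F [-1.  -0.3 -1.2] open 54.3 grip 30.0
611.7,-78.5,40.6 -> tool delta [ 0.4 -0.3  6. ] dist 6.0
```

```bash
python3 -m crank '[[0.3,0,2,0,45],[0.3,0,3.5,0,45],[0.3,0,4.7,0,45],[0.3,0,5.5,0,45],[0.3,0,5.5,0,45],[0.3,0,5.5,0,45]]';python3 -m crank '[[0,0,0.5,0,45],[0,0,0.5,0,45]]';python3 -m crank '[[0,0,0.5,0,45],[0,0,0.5,0,45]]'
```

```text
t: 19.33
eef_pos: [611.7, -78.2, 40.8]
tcp_rot: [3.141, 0.0, 2.729]
ft_force: [0.6, -0.5, -1.9]
opening: 0.573
grip_force: 30.0
t: 19.5
eef_pos: [611.7, -78.2, 40.6]
tcp_rot: [3.141, 0.0, 2.729]
ft_force: [-1.3, -0.9, 2.0]
opening: 0.576
grip_force: 30.0
t: 19.67
eef_pos: [611.7, -78.3, 40.6]
tcp_rot: [3.141, 0.0, 2.729]
ft_force: [-2.7, 2.1, 7.7]
opening: 0.569
grip_force: 30.0
```

Contact at the expected height, so I'll release and lift.

```bash
python3 -m crank '[[0,0,-0.3,0,76],[0,0,-0.5,0,76],[0,0,-0.5,0,76],[0,0,-0.5,0,76],[0,0,-0.5,0,76],[0,0,-12,0,76],[0,0,-35,0,95],[0,0,-65,0,95],[0,0,-85,0,95],[0,0,-85,0,95]]'; python3 go.py 443,-131.8,110
```

```text
t: 20.5
eef_pos: [613.3, -78.5, 129.8]
tcp_rot: [3.14, 0.007, 2.729]
ft_force: [1.2, 0.1, 1.1]
opening: 0.981
grip_force: 0.0
t 20.5 tcp [613.3 -78.5 129.8] rot [3.14  0.007 2.729] F [1.2 0.1 1.1] open 93.3 grip 0.0
443,-131.8,110 -> tool delta [ 134.8 -117.1   18.7] dist 180.0
```

```bash
python3 -m crank '[[12,-10,0,0,95],[34,-30,0,0,95],[60,-53,0,0,95],[86,-75,0,0,95],[110,-96,0,0,95],[126,-110,5,0,95],[134,-116,15,0,95],[134,-116,15,0,95],[134,-116,15,0,95],[134,-116,15,0,95]]';  python3 - <<'E'
from h import *
S=env.read_camera("side")["img"]
f=lambda i,x,y,w=100:cv2.resize(i[y:y+w,x:x+w],(390,390),interpolation=2)
cv2.imwrite("pics/c5.png",np.hstack([f(S,310,240),f(S,220,225)]))
E
python3 go.py 443,-131.8,37
```

```text
t: 21.33
eef_pos: [443.4, -130.8, 110.2]
tcp_rot: [3.141, 0.001, 2.729]
ft_force: [-0.2, -0.2, -0.1]
opening: 0.998
grip_force: 0.0
t 21.38 tcp [ 443.4 -130.7  110.2] rot [3.141e+00 1.000e-03 2.729e+00] F [-0.4  0.8  0.8] open 95.3 grip 0.0
443,-131.8,37 -> tool delta [ 0.  -1.2 73.2] dist 73.0
```

View pics/c5.png

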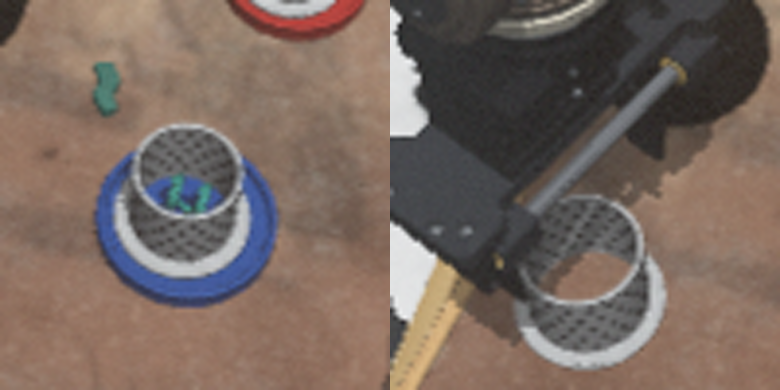

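The large flask is inside the blue rim (flange centre ≈(183,215) in the crop). The largest flask is still on its spot, so I'll grip it next.

```bash
python3 -m crank '[[0,-0.7,20,0,95],[0,-0.7,42,0,95],[0,-0.7,60,0,95],[0,-0.7,70,0,95],[0,-0.7,73,0,90],[0,-0.7,73,0,84],[0,-0.7,73,0,78],[0,-0.7,73,0,74],[0,-0.7,73,0,74]]';python3 go.py 443,-131.8,37; python3 -m crank '[[0,0,0,0,52],[0,0,0,0,52],[0,0,0,0,52],[0,0,0,0,52],[0,0,0,0,52],[0,0,0,0,52]]'; python3 go.py 443,-131.8,37
```

```text
t: 22.13
eef_pos: [442.6, -131.5, 37.6]
tcp_rot: [3.142, 0.001, 2.729]
ft_force: [0.2, 0.1, -0.7]
opening: 0.792
grip_force: 0.0
t 22.13 tcp [ 442.6 -131.5   37.6] rot [3.142e+00 1.000e-03 2.729e+00] F [ 0.2  0.1 -0.7] open 75.3 grip 0.0
443,-131.8,37 -> tool delta [-0.5 -0.1  0.6] dist 1.0
t: 22.63
eef_pos: [442.3, -131.4, 37.2]
tcp_rot: [3.142, 0.001, 2.729]
ft_force: [-0.6, 0.8, 6.5]
opening: 0.682
grip_force: 30.0
t 22.63 tcp [ 442.3 -131.4   37.2] rot [3.142e+00 1.000e-03 2.729e+00] F [-0.6  0.8  6.5] open 64.9 grip 30.0
443,-131.8,37 -> tool delta [-0.8 -0.1  0.2] dist 1.0
```

```bash
python3 -m crank '[[0,0,-5,0,52],[0,0,-25,0,52],[0,0,-50,0,52],[0,0,-75,0,52],[0,0,-85,0,52],[0,0,-85,0,52],[0,0,-85,0,52]]'; python3 go.py 442.3,32.8,112
```

```text
t: 23.22
eef_pos: [442.0, -131.3, 122.0]
tcp_rot: [3.142, 0.001, 2.729]
ft_force: [0.0, 0.5, -3.1]
opening: 0.682
grip_force: 30.0
t 23.22 tcp [ 442.  -131.3  122. ] rot [3.142e+00 1.000e-03 2.729e+00] F [ 0.   0.5 -3.1] open 64.8 grip 30.0
442.3,32.8,112 -> tool delta [ 65.6 150.5   9.9] dist 164.0
```

```bash
python3 -m crank '[[6,13,0,0,52],[17,38,0,0,52],[29,67,0,0,52],[42,96,0,0,52],[53,122,0,0,52],[62,142,0,0,52],[65.5,150,5,0,52],[65.5,150,5,0,52],[65.5,150,5,0,52],[65.5,150,5,0,52]]';python3 go.py 442.3,32.8,50; python3 - <<'E'
from h import *
S=env.read_camera("side")
f=lambda i,x,y,w=120:cv2.resize(i[y:y+w,x:x+w],(480,480),interpolation=2)
cv2.imwrite("pics/c6.png",f(S["img"],235,160))
E
```

```text
t: 24.05
eef_pos: [442.2, 31.5, 116.3]
tcp_rot: [-3.141, -0.001, 2.728]
ft_force: [0.9, -0.4, -3.3]
opening: 0.682
grip_force: 30.0
t 24.05 tcp [442.2  31.5 116.3] rot [-3.141e+00 -1.000e-03  2.728e+00] F [ 0.9 -0.4 -3.3] open 64.9 grip 30.0
442.3,32.8,50 -> tool delta [ 0.4  1.2 66.3] dist 66.0
```

View pics/c6.png

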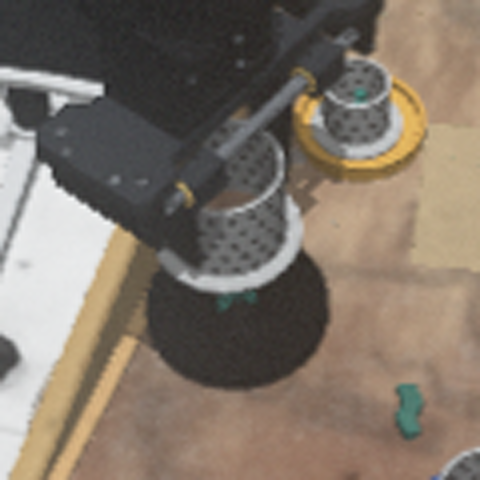

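The largest flask hangs level over the black base, with the gripper clear of the small flask.

```bash
python3 -m crank '[[0.2,0.4,10,0,52],[0.2,0.4,24,0,52],[0.2,0.4,36,0,52],[0.2,0.4,46,0,52],[0.2,0.4,55,0,52],[0.2,0.4,62,0,52],[0.2,0.4,65,0,52],[0.2,0.4,66,0,52],[0.2,0.4,66,0,52],[0.2,0.4,66,0,52]]';python3 go.py 442.3,32.8,45.2
```

```text
t: 24.93
eef_pos: [442.4, 32.7, 51.1]
tcp_rot: [3.141, 0.0, 2.729]
ft_force: [-0.3, -0.4, -3.9]
opening: 0.684
grip_force: 30.0
t 24.93 tcp [442.4  32.7  51.1] rot [3.141 0.    2.729] F [-0.3 -0.4 -3.9] open 65.1 grip 30.0
442.3,32.8,45.2 -> tool delta [0.2 0.  5.9] dist 6.0
```

```bash
python3 -m crank '[[0,0,2,0,52],[0,0,3.5,0,52],[0,0,4.7,0,52],[0,0,5.5,0,52],[0,0,5.5,0,52],[0,0,5.5,0,52]]';python3 -m crank '[[0,0,0.5,0,52],[0,0,0.5,0,52]]';python3 -m crank '[[0,0,0.5,0,52],[0,0,0.5,0,52]]'
```

```text
t: 25.43
eef_pos: [442.3, 32.8, 45.3]
tcp_rot: [3.142, 0.0, 2.729]
ft_force: [0.1, 0.1, -3.4]
opening: 0.682
grip_force: 30.0
t: 25.6
eef_pos: [442.3, 32.8, 45.2]
tcp_rot: [3.141, 0.0, 2.729]
ft_force: [-1.7, 0.9, 6.0]
opening: 0.681
grip_force: 30.0
t: 25.77
eef_pos: [442.3, 32.8, 45.2]
tcp_rot: [3.141, 0.001, 2.729]
ft_force: [-3.0, -0.5, 16.1]
opening: 0.68
grip_force: 30.0
```

```bash
python3 -m crank '[[0,0,-0.5,0,84],[0,0,-0.8,0,84],[0,0,-0.8,0,84],[0,0,-0.8,0,84],[0,0,-0.8,0,84],[0,0,-12,0,84],[0,0,-35,0,84],[0,0,-70,0,84],[0,0,-110,0,84],[0,0,-140,0,84]]'; python3 -m crank '[[0,-40,-40,0,84],[0,-80,-60,0,84],[0,-120,-60,0,84],[0,-160,-60,0,84],[0,-200,-60,0,84],[0,-200,-60,0,84],[0,-200,-60,0,84],[0,-200,-60,0,84]]'; python3 - <<'E'
from h import *
T=env.read_camera("top")["img"];S=env.read_camera("side")["img"]
f=lambda i,x,y,w=200:cv2.resize(i[y:y+w,x:x+w],(400,400),interpolation=2)
cv2.imwrite("pics/c7.png",np.hstack([f(T,190,140),f(S,240,150)]))
E
```

```text
t: 26.6
eef_pos: [442.2, 32.8, 186.7]
tcp_rot: [3.141, 0.001, 2.729]
ft_force: [0.9, 0.6, -0.6]
opening: 0.883
grip_force: 0.0
t: 27.27
eef_pos: [361.8, -150.7, 244.2]
tcp_rot: [3.141, -0.0, 2.727]
ft_force: [0.4, 0.2, 0.2]
opening: 0.886
grip_force: 0.0
```

View pics/c7.png

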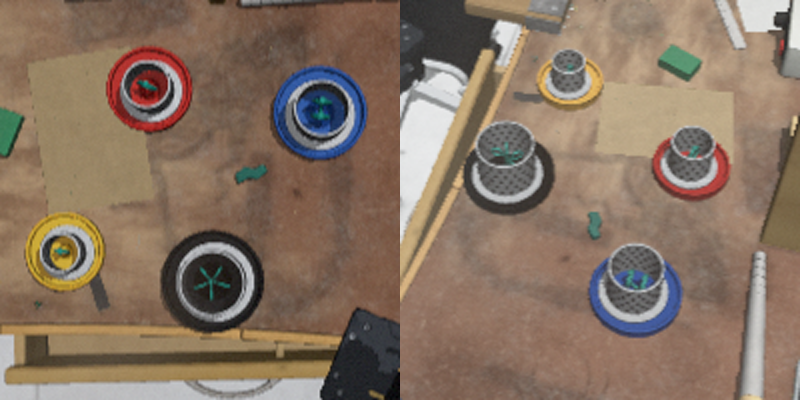

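All four flanges lie inside their rims and the robot is clear, so I'm handing in.

```bash
python3 -c "
from cell import env
print(env.job_done())"
```

```text
the job is handed in; nothing more can be done
None
```

The job is handed in: all four flasks stand flange down on the sprue bases of their own size, inside the rims in the last pictures, at about 27 s; the hand-in returned no verdict.

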